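# Shut the kit carton and peel the next parts tray off the clinging nest

## Task

Finish a rover kit: swing the open flap of the packed kit carton fully shut so that its tab drops behind the front wall, then take the top tray, which goes on the carton, from the clinging nest of formed trays: pinch it at its cut-off corner and lift that corner first, the opposite corner still seated, so that it peels off and the tray below stays nested. Finish while holding the tray, still, level and square over the shut carton and about a hand's breadth above it, clear of everything; do not put it down or let go. Leave the other things on the table where they are.

Things in the scene. Friction and masses are not known exactly. Their poses are not given: they have to be found in the camera images.
- kit_flap (a joint): opening angle of the kit carton's flap about its hinge: 0 = shut and lying flat on the carton's walls with its tab behind the front wall, about 0.8 to 1.25 = standing open at the start. It stays where it is left (stiff crease); about 0.5 N at the free edge moves it.
- kit_hinge (a point): middle of the flap's crease, on its outer (upper when shut) face, 63 mm up on the carton wall farthest from the robot. Axes turn with the flap: the panel runs along -x for 150 mm to its free edge, is 198 mm wide along y, 3 mm thick, its outer face looks along +z. A 20 mm tab stands off its inner side by the free edge. When shut the free edge is on the robot's side.
- kit_top (a point): kit carton: brown corrugated box fixed to the table, 150 mm (its x) by 200 mm (its y) by 60 mm high, open on top until the flap is shut. This point is the centre of its top at the level of the shut flap's upper face, 63 mm above the table; x points from the front wall to the hinge wall.
- tray_center (a point): centre of the top tray, 18 mm above its underside and 18 mm below its rim's top. Grey formed plastic tray, 140 mm (its x) by 190 mm (its y) by 36 mm high, three square corners, the fourth (-x -y) cut off at 45 degrees. Rim: a band 10 mm wide and 12 mm high, upright inside and out, flush with the tray's top; inside it the floor is 33 mm below the rim's top, walls slope.
- tray_bevel (a point): where to pinch: middle of the top tray's rim band at the cut-off corner, 6 mm below the rim's top. The band here is 10 mm thick along the tray's x = y line and about 50 mm long. It lies 46.5 mm along -x and 71.5 mm along -y from the tray's centre, 12 mm above it. Axes as the tray's.
- tray_far (a point): middle of the rim band at the top tray's opposite corner, 6 mm below the rim's top: 65 mm along +x and 90 mm along +y from the tray's centre, 12 mm above it; 83 mm above the table when seated. Axes as the tray's.
- next_bevel (a point): middle of the rim band at the cut-off corner of the tray below the top one, 12 mm below point tray_bevel at the start: the rims stand one on the other, so what is more than 12 mm below the top rim's top belongs to this tray.
- tray_carton: cut-down brown carton holding the nest of trays, fixed to the table, 158 x 208 x 44 mm; origin at the centre of its underside, axes as the nested trays'. The trays stand above its walls; the top tray's rim top is 89 mm above the table.
- marker: bystander, to be left alone: capped marker pen, 125 x 13 mm; origin at its underside
- wheel: bystander, to be left alone: black rubber rover wheel lying flat, 66 mm across, 26 mm high; origin at its underside
- gear_motor: bystander, to be left alone: small yellow gear motor, about 75 x 22 x 19 mm; origin at its underside
- ruler: bystander, to be left alone: clear plastic ruler lying flat, 200 x 35 x 3 mm; origin at its underside
- tape_roll: bystander, to be left alone: roll of clear tape lying flat, 90 mm across, 19 mm high; origin at its underside
- screwdriver: bystander, to be left alone: screwdriver lying on the table; origin at its underside
- mug: bystander, to be left alone: blue mug, 80 mm across, 85 mm high; origin at its underside
- top_tray: the top tray as a body, about 85 g; origin at the centre of its underside, 18 mm below point tray_center. It clings: its shoulder below the rim is jammed in the rim of the tray below, near the ends of both long sides; lifting the cut-off corner takes about 8 N at first, and each place lets go once it has risen about 5 mm.
- next_tray: the tray below the top one, same shape; origin at the centre of its underside
- kit_carton: the kit carton with its flap (see point kit_top); origin at the centre of its underside, on the table

How it is judged:
On the way, in this order (a step that is already met when the one before it is completed fails the run):
1. the kit carton's flap is swung fully shut, its tab behind the front wall (value of joint kit_flap below 0.06 rad), for 0.2 s.
2. the top tray's cut-off corner is lifted at least 15 mm while its opposite corner is still seated (within 6 mm), the flap being shut (value of joint kit_flap below 0.06 rad and z of tray_bevel in the frame of tray_carton above 0.098 m and z of tray_far in the frame of tray_carton below 0.089 m), for 0.1 s.
At the end, for the whole second after the job is handed in: Flap shut (under 0.06 rad); top tray held still in the fingers, level within 0.2 rad, square to the carton within 0.2 rad, its centre within 40 mm sideways of the carton's and 50 to 200 mm above the shut flap, touching no carton or tray; the tray below still nested (8 mm) (value of joint kit_flap below 0.06 rad and contact force between top_tray and the fingers above 1 N and horizontal distance between tray_center and kit_top below 0.04 m and z of tray_center in the frame of kit_top between 0.05 and 0.2 m and angle between tray_center's own z axis and vertical below 0.2 rad and angle between the y axis of tray_center and the y axis of kit_top, either way round below 0.2 rad and contact force between top_tray and kit_carton below 0.05 N and contact force between top_tray and next_tray below 0.05 N and linear speed of top_tray below 0.03 m/s and distance of next_bevel from where it was at the start of the episode below 0.008 m); the arm keeps its last pose, push and grip.
It fails at once if the tray below is pulled out of the nest (over 15 mm) (distance of next_bevel from where it was at the start of the episode above 0.015 m).
It fails at once if a bystander is moved more than 30 mm (distance of any of marker, wheel, gear_motor, ruler, tape_roll, screwdriver, mug from where it was at the start of the episode above 0.03 m).
It also fails if it takes over 64 s, if anything falls off the work surface, if the arm or the gripper's body presses on something with over 40 N, if the wrist force passes 120 N, or if a joint passes its speed limit or range.

## Robot

A 7-joint arm with a two-finger parallel gripper is mounted at the origin on the work surface. World frame = base frame: x ahead of the robot, y to its left, z up, the work surface at z = 0. Lengths are in m, angles in rad, forces in N, time in s.
With the tool pointing down it reaches from about 0.4 to 0.875 m from the base axis. Payload 19.3 kg.
Tool frame: the origin (TCP) lies between the finger pads; the fingertips stand bot.tcp_to_tips ahead of it and the grasp point (between the pads) lies 3 mm ahead of it (bot.tcp_to_tips is the distance from the TCP to the fingertips, in m); x points along the fingers, y is the direction in which the jaws open and shut, and the axes are right-handed (so a half turn about x gives the same grasp; the last joint's range is limited). The gripper opens to 85 mm and grips with 20 to 120 N. Pads are 22 mm wide; open, the fingers measure 114 mm over their backs; the gripper's body (76 mm by 85 mm) begins 54 mm behind the grasp point. The pads swing forward as they close: fully open they stand 13 mm farther back than shut.
Start: joints at [1.113, 0.521, -0.036, 1.599, 0.021, 1.021, -0.113], TCP at [0.236, -0.579, 0.224] pointing down, gripper open.
Joint ranges: [-2.91, 2.91], [-0.3, 2.13], [-1.5, 1.42], [0.17, 2.43], [-1.26, 4.41], [0.16, 1.93], [-2.52, 2.52]. Speed limits (rad/s): [1.89, 1.89, 2.39, 2.39, 3.01, 3.01, 3.01].

## Interface

Orientations are given as [roll, pitch, yaw] about the fixed x, y, z axes, in that order (R = Rz(yaw) Ry(pitch) Rx(roll)).
In Python, from workcell import bot, eyes gives the robot as it stands. The module is installed in compiled form; this text tells all that it offers.
- The arm moves only by the tool step_arm, never from a script. Its argument "targets" is a list that holds one entry, the list of rows, each a list of 7 numbers: the shift along the tool's x, y, z in cm, then the turn, a rotation vector about the tool's x, y, z in rad, then the opening, from 0 (shut) to 1 (fully open). A call has 1 to 10 rows; each row is the pose to reach, as a shift and turn from the pose measured when the call began, along the tool's axes at that moment; what a row does not reach only later rows make up. A row lasts 1/10 s, in which the tool goes at most 50 mm and 8.59 degrees, less where a joint would pass 70% of its speed; a pose out of reach is approached as far as the arm can. A call with a gripper value outside its range is refused whole. The fingers move at their own pace and stop on an object; "grip_force" is the grip in N (left out, the last holds). Time passes only in rows, so rows that repeat a pose let the fingers close. It gives the time, the measured TCP pose, the force and the opening at its end, in the units of the state.
- bot.observe(): the state, without advancing time (a new reading comes with each control period).
- eyes.grab_frame(name): name is "scene" or "top" or "wrist"; returns the picture (480x640x3 uint8, red, green, blue); there is no depth.
- eyes.get_calibration(name): a dict with "fx", "fy", "cx", "cy" (pixels), "camera_from_world" (4x4, takes a point from world to camera coordinates); the wrist camera has in their place "hand_eye" (4x4, takes a point from camera to tool coordinates, whose origin is the TCP and whose axes are the tool frame's). Camera axes: x right, y down, z forward; pixel columns grow to the right and rows downward; lengths in m; the calibration is good to about 2 mm. A picture is of the moment at which its call begins: read the wrist's pose just before it. get_calibration takes no time and is no camera call.
- bot.job_done(): hands the job in, once; it reports no verdict.
The state is a dict: "clock": time; "qpos": joint angles; "qd": joint speeds; "joint_efforts": joint torques, N m; "position": TCP position; "tool_rot": TCP orientation; "force": force on the tool from outside, world axes, zero at the start; "moment": the same for the moment, N m; "grip_width": finger opening in m.
Only numpy, scipy, OpenCV 4.12 (cv2) and the standard library are available. Lean on these libraries where they do the work, as an engineer would, in place of code of your own. Each camera call takes 0.05 s, during which the arm holds its last target.

## Working session

There is one attempt and no reset: what is moved stays moved. The work goes in short steps, Python scripts to look and compute and a tool call to move; the robot and the scene stay as the last step left them, time stands still between calls to the robot, and variables do not carry over. Pictures are saved under pics/ and viewed, and the job is handed in when it is done.

Besides the shell and the picture viewer there is one more tool, called after "Request:" as a command line: name --argument value ..., lists and objects as JSON in quotes. step_arm: Moves the arm, as the interface text tells. Its arguments: {"type":"object","properties":{"targets":{"type":"array","items":{"type":"array","items":{"type":"array","items":{"type":"number"}}}},"grip_force":{"type":"number"}},"required":["targets"]}

```bash
mkdir -p pics; ls
python3 - <<'E'
from workcell import bot, eyes
import cv2,json
print(bot.observe(), bot.tcp_to_tips)
for n in ["scene","top","wrist"]:
    im=eyes.grab_frame(n); cv2.imwrite(f"pics/{n}0.png",im[:,:,::-1])
    print(n,eyes.get_calibration(n))
E
```

```text
pics
{'clock': 0.0, 'qpos': array([ 1.11277194,  0.52200987, -0.03632482,  1.60000749,  0.02123922,
        1.02110643, -0.11281663]), 'qd': array([-5.32915603e-04, -4.48043013e-04, -4.05683186e-04, -7.35533416e-04,
        2.17740272e-03,  1.17687623e-05,  1.60127385e-03]), 'joint_efforts': array([-6.32136616e-04, -9.27068567e+01,  1.97963633e+00, -3.69920182e+01,
        1.78308453e-02,  8.13903665e-03,  2.29773013e-05]), 'position': array([ 0.23618032, -0.57827946,  0.22322854]), 'tool_rot': array([-1.46854564,  1.56965102,  2.06086306]), 'force': array([ 0.30052175, -0.50501551,  0.20385695]), 'moment': array([ 0.00172045,  0.03075518, -0.01989497]), 'grip_width': 0.08536889205248503} 0.022
scene {'fx': 588.7204272941616, 'fy': 588.7204272941616, 'cx': 320.68060858333575, 'cy': 237.9337460589955, 'camera_from_world': array([[-1.32276443e-01,  9.91211463e-01,  1.66699137e-03,
         7.01032304e-02],
       [ 8.58823727e-01,  1.15448756e-01, -4.99092567e-01,
        -4.52567663e-01],
       [-4.94898725e-01, -6.45865375e-02, -8.66547074e-01,
         1.76585081e+00],
       [ 0.0
[... 212 characters left out ...]
0.05402519, -0.99853806,  0.0017398 ,  0.04704117],
       [-0.97692657,  0.05249521, -0.20702348,  0.58082216],
       [ 0.20662949, -0.01288414, -0.97833443,  1.0924102 ],
       [ 0.        ,  0.        ,  0.        ,  1.        ]])}
wrist {'fx': 371.62012683083674, 'fy': 371.62012683083674, 'cx': 320.03612031025824, 'cy': 237.5280148156653, 'hand_eye': array([[-6.60187046e-05, -2.80180071e-01,  9.59947459e-01,
        -1.50094658e-01],
       [ 9.99999804e-01,  5.79930413e-04,  2.38037648e-04,
         1.19427838e-03],
       [-6.23396131e-04,  9.59947286e-01,  2.80179977e-01,
        -7.20793895e-02],
       [ 0.00000000e+00,  0.00000000e+00,  0.00000000e+00,
         1.00000000e+00]])}
```

View pics/scene0.png

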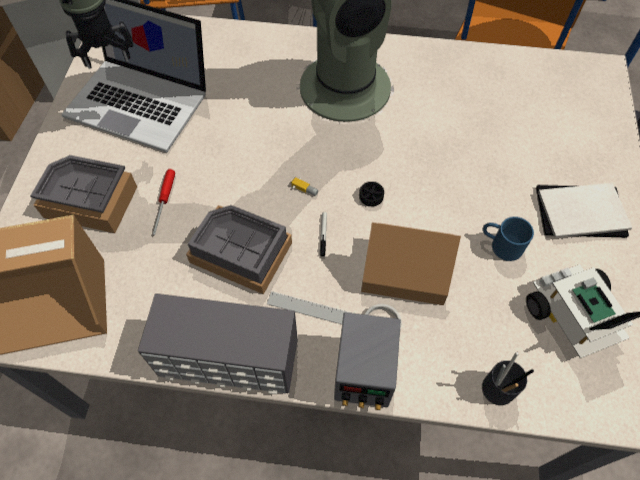

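View pics/top0.png

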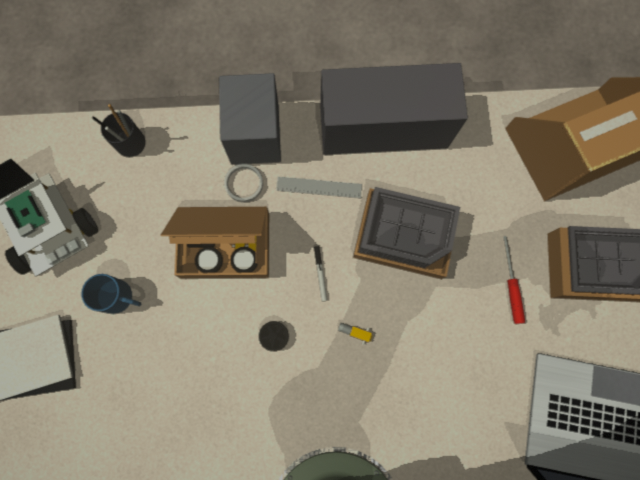

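View pics/wrist0.png

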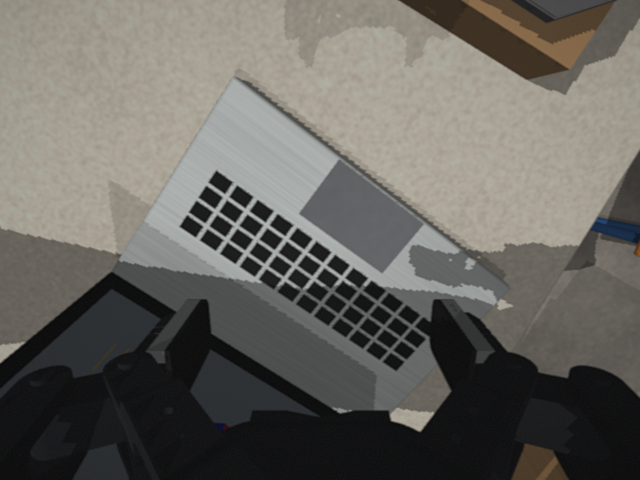

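Run:
```python
import cv2
a=cv2.imread("pics/top0.png"); 
cv2.imwrite("pics/c1.png",cv2.resize(a[170:290,340:480],None,fx=5.5,fy=5,interpolation=2))
cv2.imwrite("pics/c2.png",cv2.resize(a[190:300,150:290],None,fx=5.5,fy=5,interpolation=2))
cv2.imwrite("pics/c2b.png",cv2.resize(a[210:310,530:640],None,fx=5,fy=5,interpolation=2))
s=cv2.imread("pics/scene0.png"); 
cv2.imwrite("pics/c3.png",cv2.resize(s[140:300,20:310],None,fx=2.7,fy=2.7,interpolation=2))
cv2.imwrite("pics/c4.png",cv2.resize(s[210:310,350:470],None,fx=5,fy=5,interpolation=2))
```

```text
(no output)
```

View pics/c1.png

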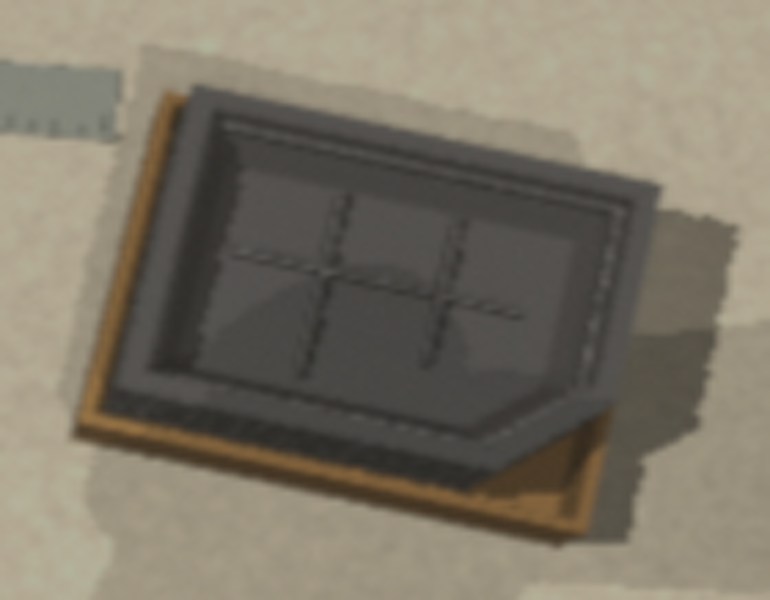

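View pics/c2.png

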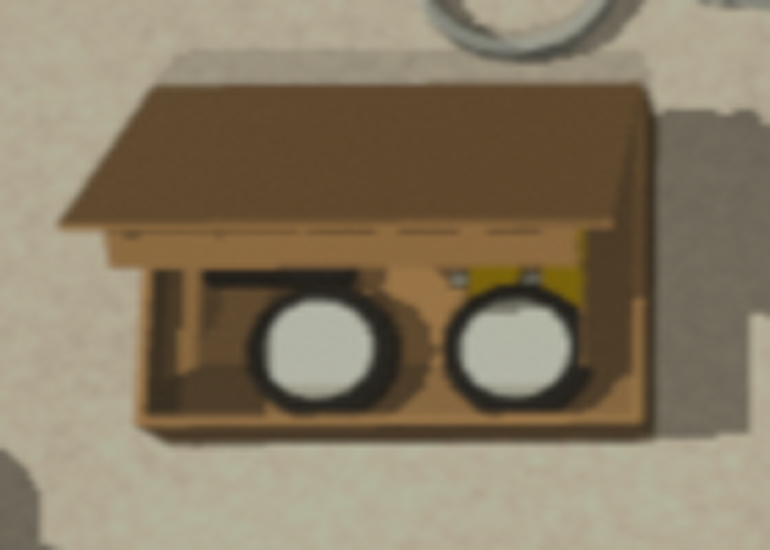

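View pics/c2b.png

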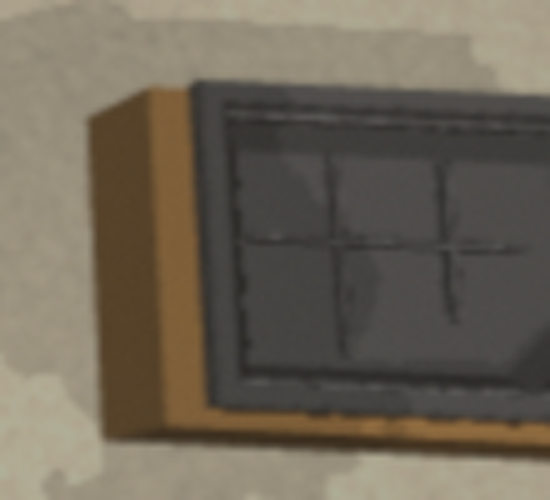

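View pics/c3.png

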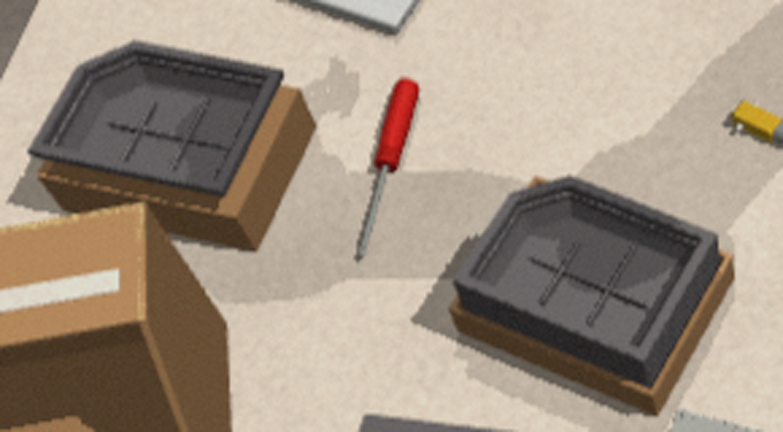

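View pics/c4.png

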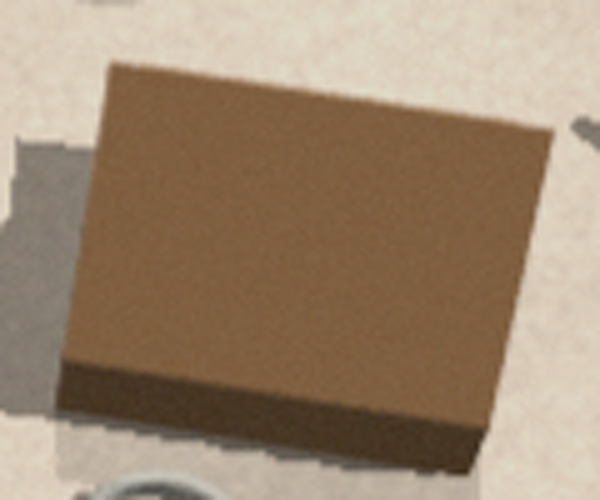

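```bash
cat > h.py <<'E'
import numpy as np
from workcell import bot, eyes
from scipy.spatial.transform import Rotation as R
from scipy.optimize import least_squares
C={n:eyes.get_calibration(n) for n in ["scene","top"]}
def proj(n,P):
    c=C[n];P=np.atleast_2d(P);q=P@c["camera_from_world"][:3,:3].T+c["camera_from_world"][:3,3]
    return np.c_[c["fx"]*q[:,0]/q[:,2]+c["cx"],c["fy"]*q[:,1]/q[:,2]+c["cy"]]
def pix(n,uv,z):
    c=C[n];M=c["camera_from_world"];d=M[:3,:3].T@np.array([(uv[0]-c["cx"])/c["fx"],(uv[1]-c["cy"])/c["fy"],1]);o=-M[:3,:3].T@M[:3,3]
    return o+d*(z-o[2])/d[2]
def place(p,L):
    L=np.atleast_2d(L);c,s=np.cos(p[2]),np.sin(p[2])
    return np.c_[p[0]+c*L[:,0]-s*L[:,1],p[1]+s*L[:,0]+c*L[:,1],L[:,2]]
def trot(): return R.from_euler('xyz',bot.observe()["tool_rot"])
E
python3 - <<'E'
from h import *
tl=np.array([[.07,.095,.089],[.07,-.095,.089],[-.07,.095,.089]])
# top img: square corners; far-left=(+x,+y)
tt=np.array([[374.5,187.6],[460,207.4],[359.6,247.6]])
s=lambda x,y:(20+x/2.7,140+y/2.7)
ts=np.array([s(645,384),s(455,285),s(718,238)])
# scene: far is down; right is +y
def f(p): 
    P=place(p,tl); return np.r_[(proj("top",P)-tt).ravel(),(proj("scene",P)-ts).ravel()]
r=least_squares(f,[.55,-.15,0.2]);print(r.x,r.fun.round(1))
p=r.x; print("bevel",place(p,[-.0465,-.0715,.083]),"far",place(p,[.065,.09,.083]))
# kit
def kl(a):
    hx=.075; L=np.array([[-.075,.1,.06],[-.075,-.1,.06],[hx,.099,.063],[hx,-.099,.063],
      [hx-.15*np.cos(a),.099,.063+.15*np.sin(a)],[hx-.15*np.cos(a),-.099,.063+.15*np.sin(a)]]);return L
kt=np.array([[175.1,275],[267.3,275],[178.2,207],[266.4,207],[160.9,235],[261.3,235]])
z=lambda x,y:(350+x/5,210+y/5)
ks=np.array([[z(485,425)],[z(65,360)],[z(550,130)],[z(110,63)]]).reshape(-1,2)
def g(q):
    P=place(q,kl(q[3]));return np.r_[(proj("top",P)-kt).ravel(),(proj("scene",P[2:])-ks).ravel()]
r=least_squares(g,[.5,.2,0,1.]);print(r.x,r.fun.round(1))
E
```

```text
[ 0.59976212 -0.19229894 -0.30763723] [-1.  -2.8 -1.1 -1.5 -1.  -2.  -0.7 -6.9 -1.2 -1.  -0.1 -0.1]
bevel [[ 0.53379447 -0.24636158  0.083     ]] far [[ 0.68896316 -0.12620679  0.083     ]]
[ 0.59528869  0.2162583  -0.04469768  0.92599636] [-1.1 -0.2 -0.7 -1.1 -1.   0.4  0.2 -0.3 -1.1  0.4 -0.3 -0.5 -0.5 -0.1
 -1.6 -0.8 -0.4 -0.5 -1.5 -0.7]
```

```bash
cat >> h.py <<'E'
TRIM=np.array([[.07,.095],[.07,-.095],[-.07+.0495,-.095],[-.07,-.095+.0495],[-.07,.095]])
E
python3 - <<'E'
from h import *
import cv2
tl=np.array([[.07,.095,.089],[.07,-.095,.089],[-.07,.095,.089]])
tt=np.array([[374.5,187.6],[460,207.4],[359.6,247.6]])
s=lambda x,y:(20+x/2.7,140+y/2.7)
ts=np.array([s(646,360),s(455,285),s(718,238)])
def f(p): 
    P=place(p,tl); return np.r_[(proj("top",P)-tt).ravel(),(proj("scene",P)-ts).ravel()]
r=least_squares(f,[.55,-.15,0.2]);print(r.x,r.fun.round(1))
p=r.x; print("bevel",place(p,[-.0465,-.0715,.083]),"far",place(p,[.065,.09,.083]))
k=[ 0.59528869 , 0.2162583 , -0.04469768 , 0.92599636]
for n in["top","scene"]:
    im=cv2.imread(f"pics/{n}0.png");im=cv2.resize(im,None,fx=4,fy=4,interpolation=2)
    def dr(P,c): cv2.polylines(im,[((proj(n,P)+.5)*4).astype(int)],True,c,1)
    dr(place(p,np.c_[TRIM,[.089]*5]),(0,255,0))
    dr(place(p,np.c_[TRIM*.0,[.089]*5]+np.array([[.079,.104,-.045],[.079,-.104,-.045],[-.079,-.104,-.045],[-.079,.104,-.045],[-.079,.104,-.045]])),(255,0,255))
    dr(place(k,[[.075,.1,.06],[.075,-.1,.06],[-.075,-.1,.06],[-.075,.1,.06]]),(0,0,255))
    a=k[3];dr(place(k,[[.075,.099,.063],[.075,-.099,.063],[.075-.15*np.cos(a),-.099,.063+.15*np.sin(a)],[.075-.15*np.cos(a),.099,.063+.15*np.sin(a)]]),(255,255,0))
    if n=="top": cv2.imwrite("pics/o1.png",im[640:1160,1340:1900]); cv2.imwrite("pics/o2.png",im[740:1160,600:1100])
    else: cv2.imwrite("pics/o3.png",im[780:1180,700:1240])
E
```

```text
[ 0.59664527 -0.19297445 -0.29684142] [-1.  -1.1 -0.9 -0.6 -0.4 -0.  -0.6  0.5 -1.1 -1.7 -0.3 -1.7]
bevel [[ 0.5312651 -0.2477461  0.083    ]] far [[ 0.68512762 -0.12592317  0.083     ]]
```

View pics/o1.png

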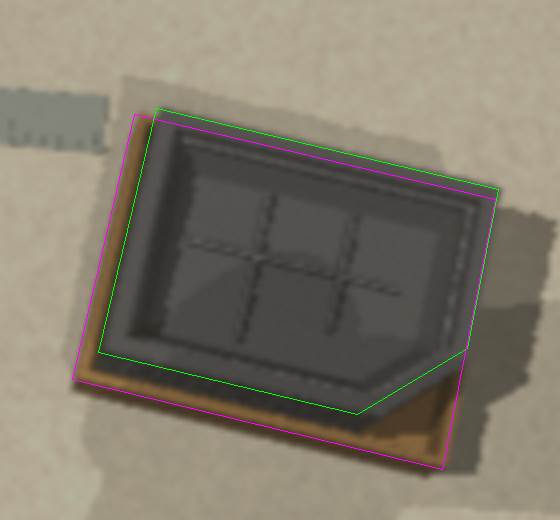

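View pics/o3.png

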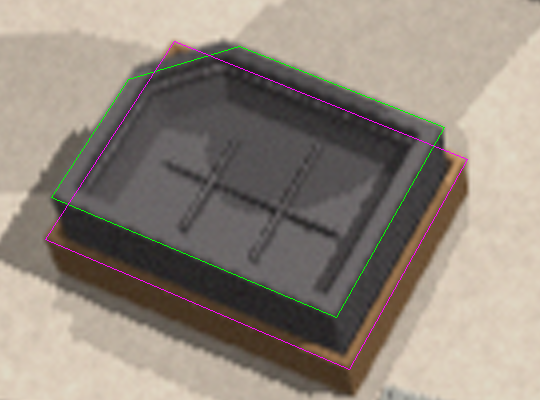

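View pics/o2.png

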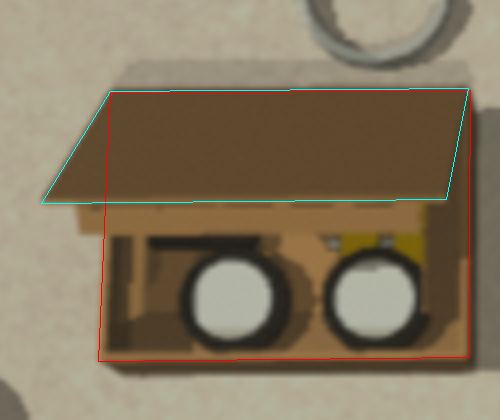

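```bash
cat >> h.py <<'E'
TRIM=np.array([[.07,.095],[.07,-.095],[-.07+.04,-.095],[-.07,-.095+.04],[-.07,.095]])
KIT=np.array([0.595,0.216,-0.045]); TRAY=np.array([0.5966,-0.193,-0.297])
def down(yaw): # tool x down, tool y at world angle yaw
    x=np.array([0,0,-1.]);y=np.array([np.cos(yaw),np.sin(yaw),0]);return R.from_matrix(np.c_[x,y,np.cross(x,y)])
def goal(pos,rot=None):
    o=bot.observe();r=R.from_euler('xyz',o["tool_rot"])
    d=r.inv().apply(np.array(pos)-o["position"])*100
    w=(r.inv()*rot).as_rotvec() if rot is not None else np.zeros(3)
    return d.round(2),w.round(3)
E
python3 - <<'E'
from h import *
r=trot();print(r.as_matrix().round(3)); y=r.as_matrix()[:,1];print("jaw yaw",np.arctan2(y[1],y[0]))
print(goal([.45,-.25,.30],down(-1.0)))
k=place(KIT,[.02,0,.30])[0];print(k,goal(k))
for w in (0.488,0.488-np.pi,.488+np.pi): print(goal(k,down(w)))
E
```

```text
[[-0.     0.378 -0.926]
 [ 0.001 -0.926 -0.378]
 [-1.    -0.001  0.   ]]
jaw yaw -1.1830193173390076
(array([ -7.65, -22.32, -32.21]), array([-0.183,  0.   ,  0.001]))
[0.61497975 0.2151003  0.3       ] (array([ -7.62, -59.14, -65.07]), array([0., 0., 0.]))
(array([ -7.62, -59.14, -65.07]), array([-1.671e+00, -1.000e-03,  1.000e-03]))
(array([ -7.62, -59.14, -65.07]), array([1.471e+00, 1.000e-03, 1.000e-03]))
(array([ -7.62, -59.14, -65.07]), array([1.471e+00, 1.000e-03, 1.000e-03]))
```

Request:
step_arm --targets '[[[-7.6, -59.1, -65.1, -1.6, 0, 0, 0], [-7.6, -59.1, -65.1, -1.6, 0, 0, 0], [-7.6, -59.1, -65.1, -1.6, 0, 0, 0], [-7.6, -59.1, -65.1, -1.6, 0, 0, 0], [-7.6, -59.1, -65.1, -1.6, 0, 0, 0], [-7.6, -59.1, -65.1, -1.6, 0, 0, 0], [-7.6, -59.1, -65.1, -1.6, 0, 0, 0], [-7.6, -59.1, -65.1, -1.6, 0, 0, 0], [-7.6, -59.1, -65.1, -1.6, 0, 0, 0], [-7.6, -59.1, -65.1, -1.6, 0, 0, 0]]]'

```text
clock: 1.15
position: [0.4515, -0.1273, 0.2672]
tool_rot: [2.866, 1.57, 1.618]
force: [1.2, -0.9, -0.2]
grip_width: 0.0003
```

Run:
```python
from h import *
k=place(KIT,[.005,0,.25])[0];print(k,goal(k,down(0.488)))
```

```text
[0.59999494 0.21577508 0.25      ] (array([  1.73,  24.97, -27.82]), array([-0.165, -0.   , -0.   ]))
```

Request:
step_arm --targets '[[[1.7, 25.0, -27.8, -0.165, 0, 0, 0], [1.7, 25.0, -27.8, -0.165, 0, 0, 0], [1.7, 25.0, -27.8, -0.165, 0, 0, 0], [1.7, 25.0, -27.8, -0.165, 0, 0, 0], [1.7, 25.0, -27.8, -0.165, 0, 0, 0], [1.7, 25.0, -27.8, -0.165, 0, 0, 0], [1.7, 25.0, -27.8, -0.165, 0, 0, 0], [1.7, 25.0, -27.8, -0.165, 0, 0, 0], [1.7, 25.0, -27.8, -0.165, 0, 0, 0]]]'

```text
clock: 2.05
position: [0.6001, 0.22, 0.2493]
tool_rot: [-3.006, 1.568, 2.199]
force: [-0.8, -0.2, 0.0]
grip_width: 0.0
```

Run:
```python
from h import *
o=bot.observe();print(o)
# tip targets: tip height over a path; local x, tip z
print((trot().inv().as_matrix()).round(3))
for lx,z in [(.005,.17),(.005,.12),(-.01,.09),(-.03,.075),(-.055,.066),(-.055,.061)]:
    print(lx,z,goal(place(KIT,[lx,0,z+.022])[0],down(.488)))
```

```text
{'clock': 2.05, 'qpos': array([-0.04265766,  0.58375012, -0.62434433,  1.50754738,  0.35517143,
        1.16603933, -0.23673928]), 'qd': array([ 0.06171366, -0.04227214,  0.02321813,  0.05587749, -0.00448152,
       -0.00906191,  0.03388764]), 'joint_efforts': array([ -2.49464057, -92.62028217, -11.61737502, -40.27588606,
         0.35535084,   0.21273593,  -0.83524123]), 'position': array([0.60005489, 0.2199803 , 0.24928296]), 'tool_rot': array([-3.0060157 ,  1.56811705,  2.1986487 ]), 'force': array([-0.80055754, -0.16608311,  0.02488804]), 'moment': array([-0.0414651 ,  0.03286317,  0.00358026]), 'grip_width': 1.5681880384121468e-05}
[[-0.002  0.002 -1.   ]
 [ 0.881  0.473 -0.   ]
 [ 0.473 -0.881 -0.003]]
0.005 0.17 (array([ 5.73, -0.2 ,  0.38]), array([ 0.004, -0.003,  0.   ]))
0.005 0.12 (array([10.73, -0.2 ,  0.4 ]), array([ 0.004, -0.003,  0.   ]))
-0.01 0.09 (array([13.73, -1.49, -0.36]), array([ 0.004, -0.003,  0.   ]))
-0.03 0.075 (array([15.23, -3.21, -1.38]), array([ 0.004, -0.003,  0.   ]))
-0.055 0.066 (array([16.14, -5.35, -2.66]), array([ 0.004, -0.003,  0.   ]))
-0.055 0.061 (array([16.64, -5.35, -2.66]), array([ 0.004, -0.003,  0.   ]))
```

Request:
step_arm --targets '[[[3, -0.2, 0.4, 0, 0, 0, 0], [5.7, -0.2, 0.4, 0, 0, 0, 0], [7.4, -0.2, 0.4, 0, 0, 0, 0], [9.0, -0.2, 0.4, 0, 0, 0, 0], [10.7, -0.2, 0.4, 0, 0, 0, 0], [12.2, -0.8, 0, 0, 0, 0, 0], [13.7, -1.5, -0.4, 0, 0, 0, 0], [14.7, -2.5, -0.9, 0, 0, 0, 0], [15.3, -3.3, -1.4, 0, 0, 0, 0], [15.6, -4.2, -1.9, 0, 0, 0, 0]]]'

```text
clock: 3.05
position: [0.5533, 0.2171, 0.0929]
tool_rot: [-2.957, 1.568, 2.248]
force: [1.2, 0.8, 0.4]
grip_width: 0.0002
```

Run:
```python
from h import *
import cv2
print(bot.observe()["force"])
for lx,z in [(-.055,.066),(-.055,.061),(-.055,.056)]:
    print(lx,z,goal(place(KIT,[lx,0,z+.022])[0],down(.488)))
im=eyes.grab_frame("scene")[200:320,340:480,::-1];cv2.imwrite("pics/s1.png",cv2.resize(im,None,fx=5,fy=5))
```

```text
[1.2386717  0.78389364 0.41438301]
-0.055 0.066 (array([ 0.49, -1.1 , -0.74]), array([ 0.004, -0.003,  0.001]))
-0.055 0.061 (array([ 0.99, -1.1 , -0.74]), array([ 0.004, -0.003,  0.001]))
-0.055 0.056 (array([ 1.49, -1.1 , -0.74]), array([ 0.004, -0.003,  0.001]))
```

View pics/s1.png

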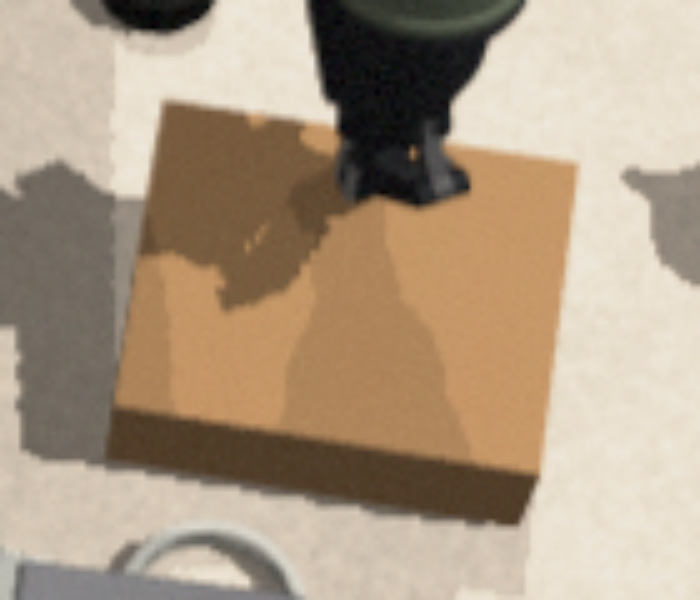

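Request:
step_arm --targets '[[[0.2, -0.6, -0.4, 0, 0, 0, 0], [0.4, -1.1, -0.7, 0, 0, 0, 0], [0.8, -1.1, -0.7, 0, 0, 0, 0], [1.0, -1.1, -0.7, 0, 0, 0, 0], [1.0, -1.1, -0.7, 0, 0, 0, 0]]]'

```text
clock: 3.6
position: [0.5388, 0.2182, 0.0825]
tool_rot: [-2.601, 1.567, 2.605]
force: [-0.5, -0.1, 0.4]
grip_width: 0.0003
```

Request:
step_arm --targets '[[[0.3, 0, 0, 0, 0, 0, 0], [0.5, 0, 0, 0, 0, 0, 0], [0.7, 0, 0, 0, 0, 0, 0], [0.8, 0, 0, 0, 0, 0, 0]]]'

```text
clock: 4.0
position: [0.5387, 0.2182, 0.0742]
tool_rot: [-2.544, 1.567, 2.661]
force: [-0.4, -0.1, 0.2]
grip_width: -0.0002
```

Run:
```python
from h import *
import cv2
im=eyes.grab_frame("scene")[200:320,340:480,::-1];cv2.imwrite("pics/s2.png",cv2.resize(im,None,fx=5,fy=5))
im=eyes.grab_frame("wrist")[:,:,::-1];cv2.imwrite("pics/w2.png",im)
```

```text
(no output)
```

View pics/s2.png

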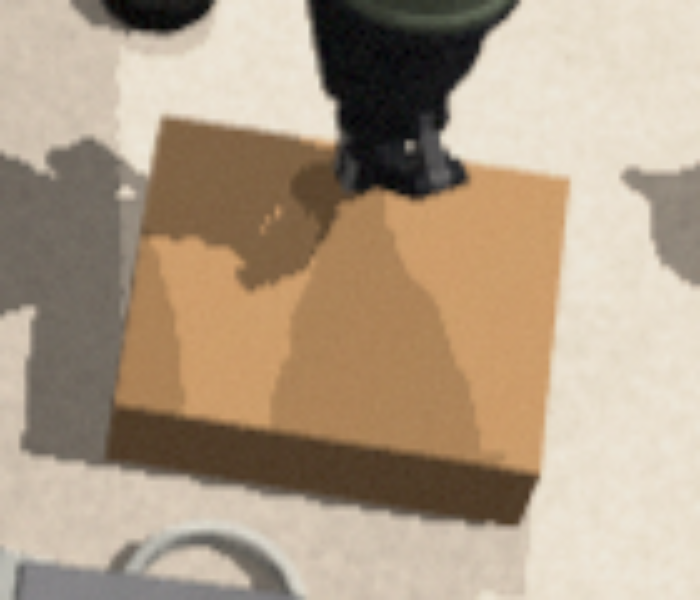

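View pics/w2.png

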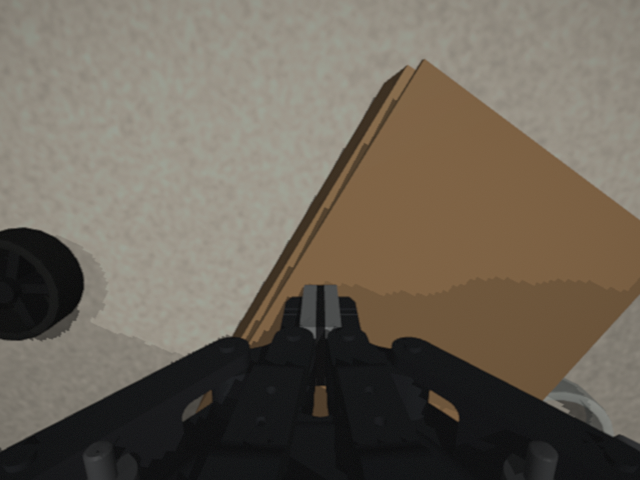

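Request:
step_arm --targets '[[[0.3, 0, 0, 0, 0, 0, 0], [0.6, 0, 0, 0, 0, 0, 0], [0.8, 0, 0, 0, 0, 0, 0], [0.8, 0, 0, 0, 0, 0, 0]]]'

```text
clock: 4.5
position: [0.5385, 0.2181, 0.066]
tool_rot: [-2.458, 1.567, 2.747]
force: [-0.4, 1.0, 0.1]
grip_width: -0.0003
```

Request:
step_arm --targets '[[[0.3, 0, 0, 0, 0, 0, 0], [0.3, 0, 0, 0, 0, 0, 0]]]'

```text
clock: 4.7
position: [0.5384, 0.2181, 0.0627]
tool_rot: [-2.405, 1.567, 2.8]
force: [-0.2, -0.0, 0.3]
grip_width: -0.0
```

Run:
```python
from h import *
import cv2
print(bot.observe()["force"],bot.observe()["position"])
im=eyes.grab_frame("wrist")[:,:,::-1];cv2.imwrite("pics/w3.png",im)
```

```text
[-0.18919023 -0.00142819  0.31808258] [0.53838518 0.21809294 0.06266365]
```

View pics/w3.png

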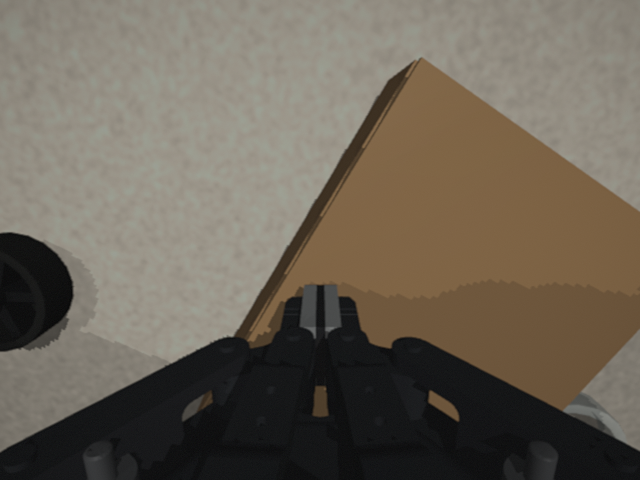

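```bash
cat >> h.py <<'E'
W=eyes.get_calibration("wrist")
def wproj(P,pos,rot):
    P=np.atleast_2d(P);H=W["hand_eye"];t=R.from_euler('xyz',rot).inv().apply(P-np.array(pos))
    q=(t-H[:3,3])@H[:3,:3]
    return np.c_[W["fx"]*q[:,0]/q[:,2]+W["cx"],W["fy"]*q[:,1]/q[:,2]+W["cy"]]
def wpix(uv,z,pos,rot):
    H=W["hand_eye"];d=np.array([(uv[0]-W["cx"])/W["fx"],(uv[1]-W["cy"])/W["fy"],1])
    r=R.from_euler('xyz',rot);d=r.apply(H[:3,:3]@d);o=r.apply(H[:3,3])+pos
    return o+d*(z-o[2])/d[2]
E
python3 - <<'E'
from h import *
o=bot.observe();p,r=o["position"],o["tool_rot"];Rm=trot()
for d in (0,.01,.022): print(d,wproj(p+Rm.apply([d,0,0]),p,r))
print(wproj(place(KIT,[[-.075,-.1,.063],[-.075,.1,.063],[.075,-.1,.063],[-.055,0,.063]]),p,r))
print(trot().as_matrix().round(3))
for z in (.063,.068):print(wpix((420,60),z,p,r),wpix((640,215),z,p,r),wpix((260,330),z,p,r))
E
```

```text
0 [[318.10606464 294.30190935]]
0.01 [[318.22174213 285.15278005]]
0.022 [[318.34468588 275.42894874]]
[[183.82289799 434.83233888]
 [414.75519817  56.08337202]
 [430.3938604  548.5658595 ]
 [321.76044744 295.44979453]]
[[-0.004  0.881  0.473]
 [ 0.001  0.473 -0.881]
 [-1.    -0.003 -0.003]]
[0.52698617 0.31907071 0.063     ] [0.63828864 0.31255393 0.063     ] [0.5235319  0.19016788 0.063     ]
[0.52631149 0.3177626  0.068     ] [0.63390672 0.31146288 0.068     ] [0.52297227 0.19315325 0.068     ]
```

Request:
step_arm --targets '[[[0.3, 0, 0, 0, 0, 0, 0], [0.3, 0, 0, 0, 0, 0, 0]]]'

```text
clock: 4.95
position: [0.5383, 0.218, 0.0595]
tool_rot: [-2.352, 1.567, 2.854]
force: [-0.9, -0.0, 0.1]
grip_width: -0.0
```

Run:
```python
from h import *
import cv2
print(bot.observe()["force"],bot.observe()["position"],bot.observe()["joint_efforts"].round(1))
im=eyes.grab_frame("wrist")[:,:,::-1];cv2.imwrite("pics/w4.png",im)
im=eyes.grab_frame("top")[190:300,150:290,::-1];cv2.imwrite("pics/t4.png",cv2.resize(im,None,fx=5,fy=5))
```

```text
[-0.85381031 -0.00786604  0.05214926] [0.53827444 0.21802123 0.05946663] [ -0.1 -96.3 -11.  -25.6   0.1  -0.1  -0.1]
```

View pics/w4.png

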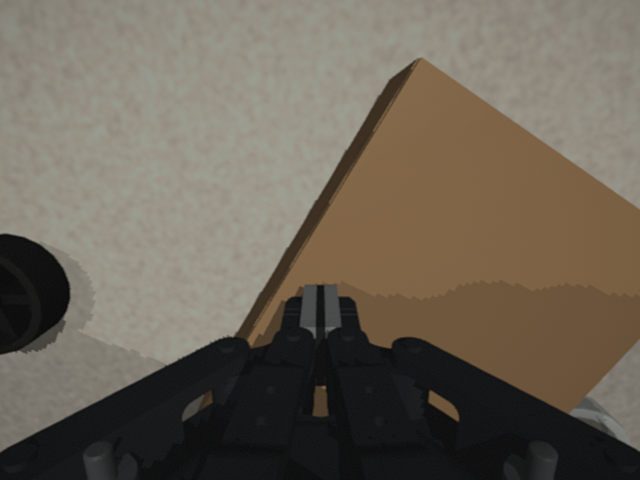

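View pics/t4.png

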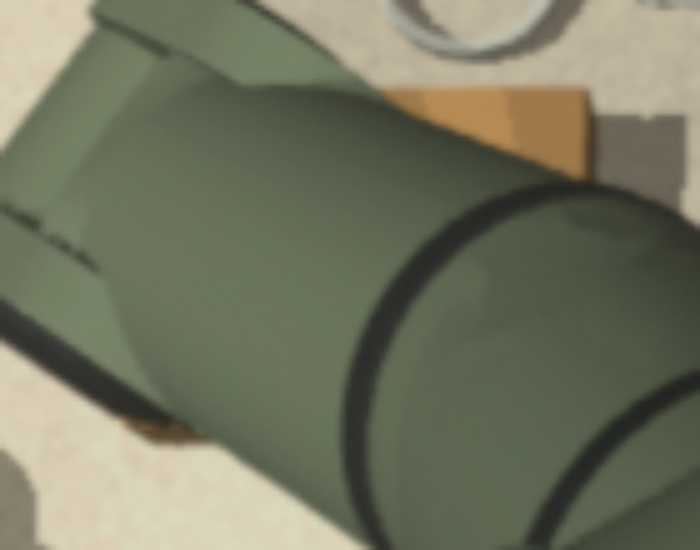

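Run:
```python
from h import *
o=bot.observe();p,r=o["position"],o["tool_rot"];Rm=trot()
for d in (-.02,-.01,0,.01,.022):
  for z in (-.011,.011): print(d,z,wproj(p+Rm.apply([d,.0,z]),p,r).round(0), wproj(p+Rm.apply([d,.01,z]),p,r).round(0))
print(wproj(place(KIT,[[-.075,-.1,.063],[-.075,.1,.063],[.075,.1,.063],[-.055,0,.063]]),p,r))
for z in (.05,.063,.07):print(z,wpix((421,60),z,p,r),wpix((640,211),z,p,r))
```

```text
-0.02 -0.011 [[318. 290.]] [[344. 290.]]
-0.02 0.011 [[318. 341.]] [[343. 341.]]
-0.01 -0.011 [[318. 280.]] [[343. 280.]]
-0.01 0.011 [[318. 328.]] [[342. 328.]]
0 -0.011 [[318. 271.]] [[341. 271.]]
0 0.011 [[318. 317.]] [[340. 317.]]
0.01 -0.011 [[318. 263.]] [[340. 263.]]
0.01 0.011 [[318. 307.]] [[339. 307.]]
0.022 -0.011 [[318. 254.]] [[339. 254.]]
0.022 0.011 [[318. 296.]] [[338. 296.]]
[[181.67765308 439.75156129]
 [416.94034833  54.41081367]
 [712.97326516 256.8975433 ]
 [321.86549658 298.46751751]]
0.05 [0.52863747 0.3218228  0.05      ] [0.64571246 0.31606252 0.05      ]
0.063 [0.52685656 0.3184077  0.063     ] [0.63442142 0.31311534 0.063     ]
0.07 [0.52589761 0.31656881 0.07      ] [0.62834163 0.3115284  0.07      ]
```

Request:
step_arm --targets '[[[0.2, 0, 0, 0, 0, 0, 0], [0.2, 0, 0, 0, 0, 0, 0]]]'

```text
clock: 5.25
position: [0.5383, 0.2181, 0.0575]
tool_rot: [-2.363, 1.567, 2.843]
force: [0.1, 0.3, -0.1]
grip_width: 0.0001
```

Request:
step_arm --targets '[[[0.2, 0, 0, 0, 0, 0, 0], [0.2, 0, 0, 0, 0, 0, 0]]]'

```text
clock: 5.45
position: [0.5384, 0.2182, 0.0555]
tool_rot: [-2.394, 1.567, 2.811]
force: [0.2, -1.0, 3.7]
grip_width: -0.0002
```

Request:
step_arm --targets '[[[0.15, 0, 0, 0, 0, 0, 0], [0.15, 0, 0, 0, 0, 0, 0], [0.15, 0, 0, 0, 0, 0, 0]]]'

```text
clock: 5.75
position: [0.5385, 0.2183, 0.0549]
tool_rot: [-2.396, 1.567, 2.809]
force: [-5.1, -3.4, 18.8]
grip_width: 0.0003
```

Run:
```python
from h import *
import cv2
print(bot.observe()["force"],bot.observe()["position"])
im=eyes.grab_frame("wrist")[:,:,::-1];cv2.imwrite("pics/w5.png",cv2.resize(im[40:360,180:460],None,fx=1.9,fy=1.8))
im=eyes.grab_frame("scene")[200:320,340:480,::-1];cv2.imwrite("pics/s5.png",cv2.resize(im,None,fx=5,fy=5))
```

```text
[-5.05014186 -3.38738797 18.84021092] [0.53846899 0.21825709 0.05491371]
```

View pics/w5.png

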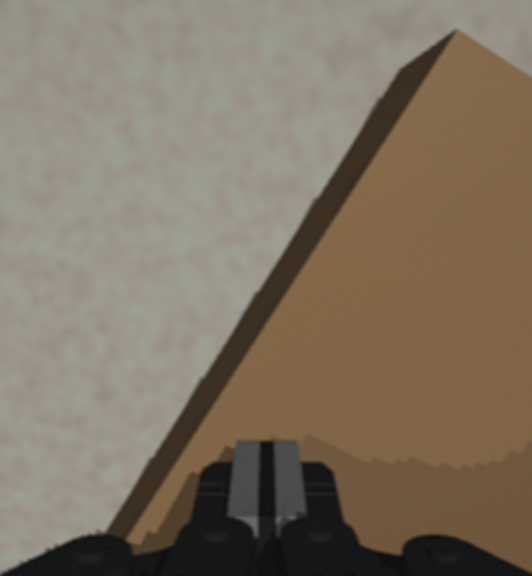

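View pics/s5.png

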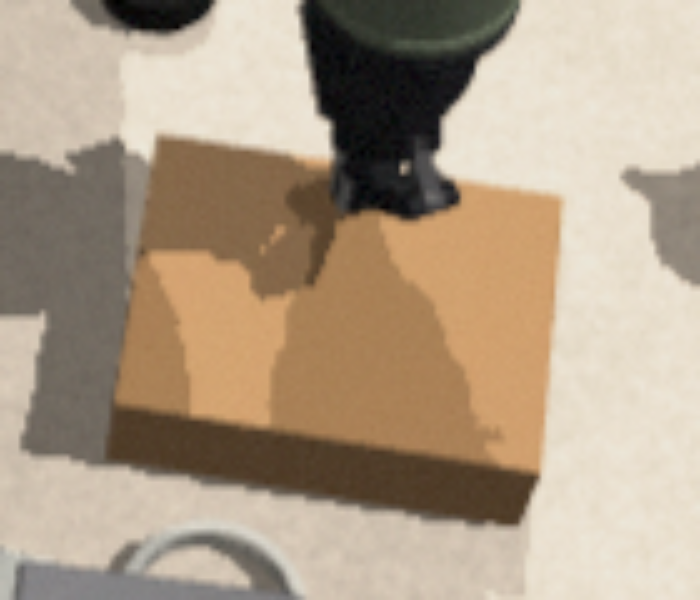

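Run:
```python
from h import *
b=place(TRAY,[-.0465,-.0715,.083])[0];print(b)
b[2]=.2;print(goal(b,down(.488)))
```

```text
[ 0.53121115 -0.24776128  0.083     ]
(array([-14.56, -22.73,  40.67]), array([ 0.005, -0.002,  0.002]))
```

Request:
step_arm --targets '[[[-4, 0, 0, 0, 0, 0, 0.12], [-9, 0, 0, 0, 0, 0, 0.12], [-14, -3, 5, 0, 0, 0, 0.12], [-14.5, -6, 10, 0, 0, 0, 0.12], [-14.5, -9, 15, 0, 0, 0, 0.12], [-14.5, -12, 20, 0, 0, 0, 0.12]]]'

```text
clock: 6.45
position: [0.53, 0.0307, 0.1986]
tool_rot: [-2.507, 1.569, 2.698]
force: [0.8, 0.0, 0.2]
grip_width: 0.0101
```

Run:
```python
from h import *
import cv2
o=bot.observe();print(o["position"],o["grip_width"])
im=eyes.grab_frame("wrist")[:,:,::-1];cv2.imwrite("pics/w6.png",im)
im=eyes.grab_frame("top")[190:300,150:290,::-1];cv2.imwrite("pics/t6.png",cv2.resize(im,None,fx=5,fy=5))
```

```text
[0.53000985 0.03070975 0.19863584] 0.010090883726059175
```

View pics/w6.png

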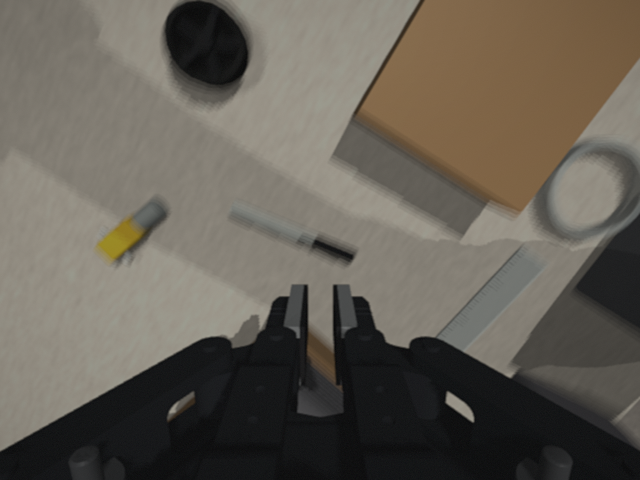

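View pics/t6.png

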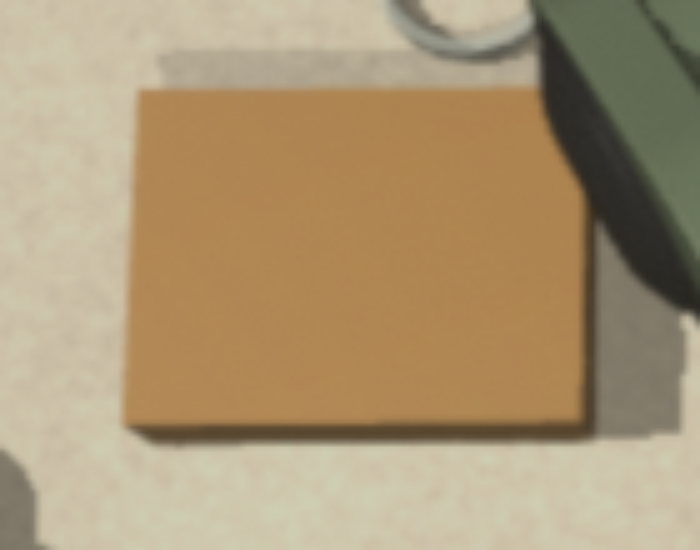

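Run:
```python
from h import *
print(goal([.531,-.248,.19],down(.488)))
```

```text
(array([  0.84, -12.62,  24.22]), array([-0.004,  0.   ,  0.004]))
```

Request:
step_arm --targets '[[[0.8, -2.5, 5, 0, 0, 0, 0.4], [0.8, -5, 10, 0, 0, 0, 0.4], [0.8, -7.5, 15, 0, 0, 0, 0.4], [0.8, -10, 20, 0, 0, 0, 0.4], [0.8, -12.6, 24.2, 0, 0, 0, 0.4], [0.8, -12.6, 24.2, 0, 0, 0, 0.4], [0.8, -12.6, 24.2, 0, 0, 0, 0.4]]]'

```text
clock: 7.25
position: [0.5299, -0.2525, 0.1896]
tool_rot: [-1.435, 1.565, -2.528]
force: [-0.4, 0.1, -0.2]
grip_width: 0.034
```

Run:
```python
from h import *
import cv2
o=bot.observe();p,r=o["position"],o["tool_rot"];print(p,r,o["grip_width"],o["qd"].round(3))
im=np.ascontiguousarray(eyes.grab_frame("wrist")[:,:,::-1]);cv2.imwrite("pics/w7r.png",im)
cv2.polylines(im,[wproj(place(TRAY,np.c_[TRIM,[.089]*5]),p,r).astype(int)],True,(0,255,0),1)
cv2.circle(im,tuple(int(v) for v in wproj(place(TRAY,[-.0465,-.0715,.089]),p,r)[0]),3,(0,0,255),1)
cv2.imwrite("pics/w7.png",im)
```

```text
[ 0.5299109  -0.25253044  0.18964427] [-1.43474922  1.56514974 -2.52760188] 0.03399987030074837 [-0.06  -0.018 -0.053  0.042 -0.016 -0.011 -0.056]
```

View pics/w7.png

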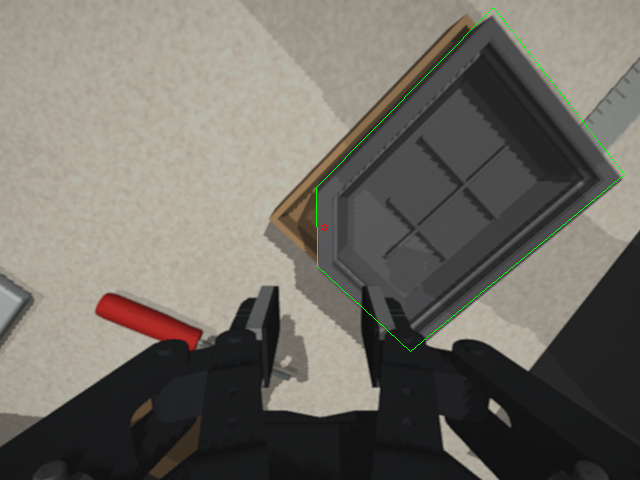

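Run:
```python
from h import *
for z in (.12,.09,.071):print(goal([.5315,-.248,z],down(.488)))
```

```text
(array([ 6.98,  0.2 , -0.09]), array([-0.007, -0.   ,  0.005]))
(array([ 9.98,  0.21, -0.09]), array([-0.007, -0.   ,  0.005]))
(array([11.88,  0.22, -0.09]), array([-0.007, -0.   ,  0.005]))
```

Request:
step_arm --targets '[[[4, 0.2, -0.1, 0, 0, 0.005, 0.4], [8, 0.2, -0.1, 0, 0, 0.005, 0.4], [10, 0.2, -0.1, 0, 0, 0.005, 0.4], [10, 0.2, -0.1, 0, 0, 0.005, 0.4]]]'

```text
clock: 7.7
position: [0.5303, -0.2459, 0.0874]
tool_rot: [-2.685, 1.566, 2.51]
force: [0.3, 0.4, 1.7]
grip_width: 0.0345
```

Run:
```python
from h import *
import cv2
o=bot.observe();p,r=o["position"],o["tool_rot"];print(p,o["force"],o["grip_width"])
im=np.ascontiguousarray(eyes.grab_frame("wrist")[:,:,::-1])
cv2.polylines(im,[wproj(place(TRAY,np.c_[TRIM,[.089]*5]),p,r).astype(int)],True,(0,255,0),1)
cv2.imwrite("pics/w8.png",im)
for z in (.09,.078,.071):print(goal([.5315,-.248,z],down(.488)))
```

```text
[ 0.53031577 -0.24585638  0.08739135] [0.34008042 0.41574097 1.71933233] 0.034459485752468676
(array([-0.07, -0.06,  0.16]), array([-0.006, -0.002,  0.   ]))
(array([ 1.13, -0.06,  0.16]), array([-0.006, -0.002,  0.   ]))
(array([ 1.83, -0.06,  0.16]), array([-0.006, -0.002,  0.   ]))
```

View pics/w8.png

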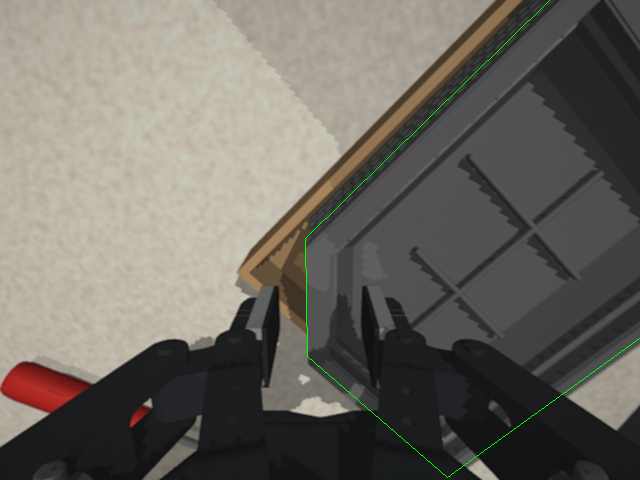

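Request:
step_arm --targets '[[[0.6, -0.05, 0.15, 0, 0, 0, 0.4], [1.2, -0.05, 0.15, 0, 0, 0, 0.4], [1.65, -0.05, 0.15, 0, 0, 0, 0.4], [1.65, -0.05, 0.15, 0, 0, 0, 0.4]]]'

```text
clock: 8.15
position: [0.5314, -0.2478, 0.0726]
tool_rot: [-2.85, 1.569, 2.344]
force: [-0.1, -0.4, 0.7]
grip_width: 0.0342
```

Run:
```python
from h import *
import cv2
o=bot.observe();p,r=o["position"],o["tool_rot"];print(p,o["force"],o["grip_width"])
im=np.ascontiguousarray(eyes.grab_frame("wrist")[:,:,::-1])
cv2.polylines(im,[wproj(place(TRAY,np.c_[TRIM,[.089]*5]),p,r).astype(int)],True,(0,255,0),1)
cv2.imwrite("pics/w9.png",im)
im=eyes.grab_frame("scene")[170:320,160:320,::-1];cv2.imwrite("pics/s9.png",cv2.resize(im,None,fx=4,fy=4))
print(goal([.5315,-.248,.071],down(.488)))
```

```text
[ 0.53142693 -0.24784689  0.07259374] [-0.07490995 -0.35599079  0.65683279] 0.03415006315340067
(array([ 0.2 , -0.01,  0.  ]), array([-0.006, -0.002,  0.   ]))
```

View pics/w9.png

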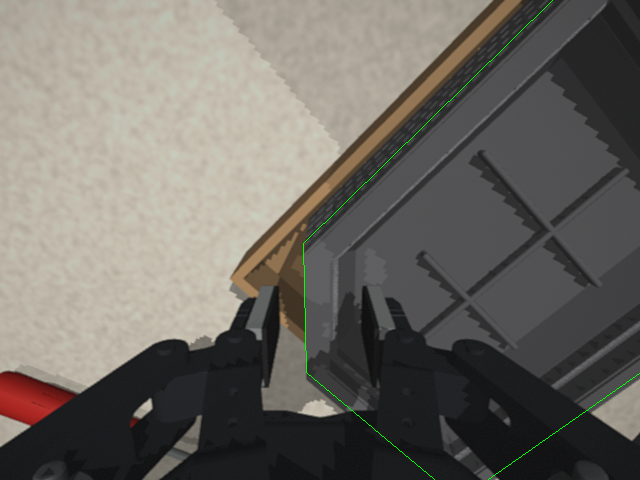

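View pics/s9.png

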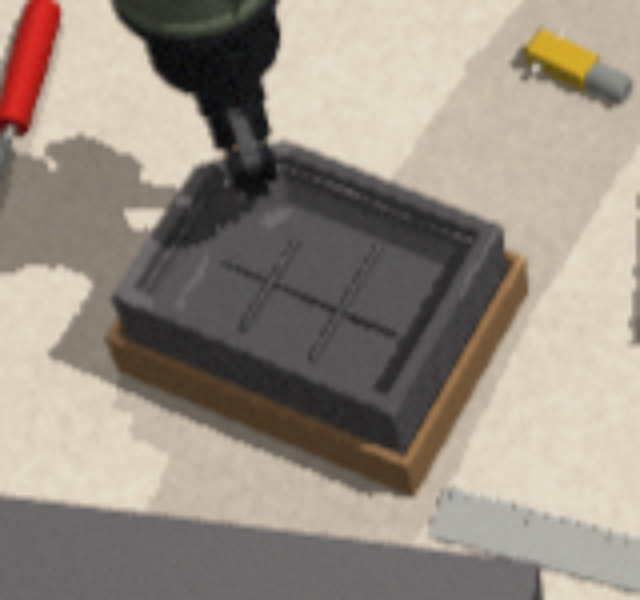

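Request:
step_arm --targets '[[[0.1, 0, 0, 0, 0, 0, 0], [0.1, 0, 0, 0, 0, 0, 0], [0.1, 0, 0, 0, 0, 0, 0], [0.1, 0, 0, 0, 0, 0, 0], [0.1, 0, 0, 0, 0, 0, 0]]]' --grip_force 70

```text
clock: 8.75
position: [0.5314, -0.2483, 0.0724]
tool_rot: [-2.607, 1.569, 2.588]
force: [-4.0, 0.1, 6.2]
grip_width: 0.008
```

Run:
```python
from h import *
import cv2
o=bot.observe();p,r=o["position"],o["tool_rot"];print(p,o["force"],o["moment"],o["grip_width"])
im=np.ascontiguousarray(eyes.grab_frame("wrist")[:,:,::-1])
cv2.polylines(im,[wproj(place(TRAY,np.c_[TRIM,[.089]*5]),p,r).astype(int)],True,(0,255,0),1)
cv2.imwrite("pics/w10.png",im)
```

```text
[ 0.53138838 -0.24827022  0.07238348] [-3.982665    0.12336105  6.18448184] [-0.18770737  0.79781194  0.05299065] 0.007984478799115543
```

View pics/w10.png

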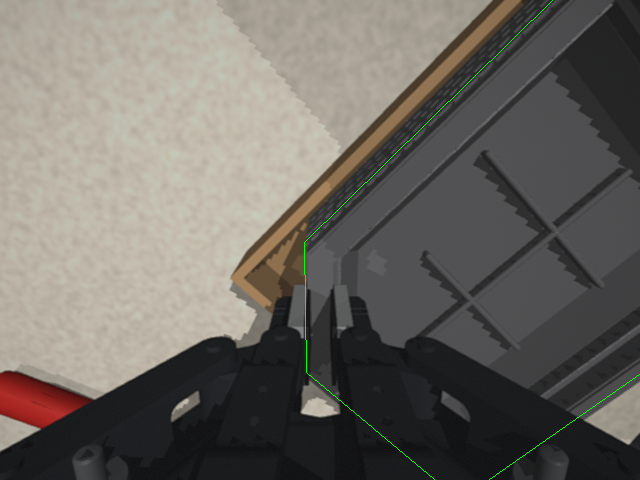

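```bash
cat >> h.py <<'E'
def tilt_goal(th,T=TRAY,base=None):
    piv=place(T,[.068,.093,.077])[0];d=place(T,[.1115,.1615,0])[0]-place(T,[0,0,0])[0];d/=np.linalg.norm(d)
    w=np.cross([0,0,1],d);Q=R.from_rotvec(w*th);o=bot.observe();r=R.from_euler('xyz',o["tool_rot"])
    return goal(piv+Q.apply(o["position"]-piv),Q*r)
E
python3 - <<'E'
from h import *
for th in (.02,.04,.06,.08,.1,.12):print(th,tilt_goal(th))
E
```

```text
0.02 (array([-0.4 , -0.01,  0.  ]), array([ 0.   , -0.004, -0.02 ]))
0.04 (array([-0.8, -0. , -0. ]), array([ 0.   , -0.007, -0.039]))
0.06 (array([-1.2 ,  0.01, -0.  ]), array([ 0.   , -0.011, -0.059]))
0.08 (array([-1.6 ,  0.03, -0.01]), array([ 0.   , -0.015, -0.079]))
0.1 (array([-2.01,  0.05, -0.01]), array([ 0.   , -0.019, -0.098]))
0.12 (array([-2.41,  0.09, -0.02]), array([ 0.   , -0.022, -0.118]))
```

Request:
step_arm --targets '[[[-0.2, 0, 0, 0, -0.002, -0.01, 0], [-0.4, 0, 0, 0, -0.004, -0.02, 0], [-0.6, 0, 0, 0, -0.006, -0.03, 0], [-0.8, 0, 0, 0, -0.007, -0.04, 0], [-0.8, 0, 0, 0, -0.007, -0.04, 0]]]'

```text
clock: 9.3
position: [0.5313, -0.2483, 0.0807]
tool_rot: [-1.432, 1.528, -2.52]
force: [-4.2, 1.2, -0.9]
grip_width: 0.0072
```

Run:
```python
from h import *
import cv2
o=bot.observe();p,r=o["position"],o["tool_rot"];print(p,o["force"],o["moment"],o["grip_width"])
im=np.ascontiguousarray(eyes.grab_frame("wrist")[:,:,::-1])
cv2.imwrite("pics/w11.png",im)
im=eyes.grab_frame("scene")[170:320,160:320,::-1];cv2.imwrite("pics/s11.png",cv2.resize(im,None,fx=4,fy=4))
```

```text
[ 0.53132453 -0.24829226  0.08071208] [-4.16463762  1.18243673 -0.93015603] [0.19403976 0.92857404 0.12957562] 0.007225986866016669
```

View pics/w11.png

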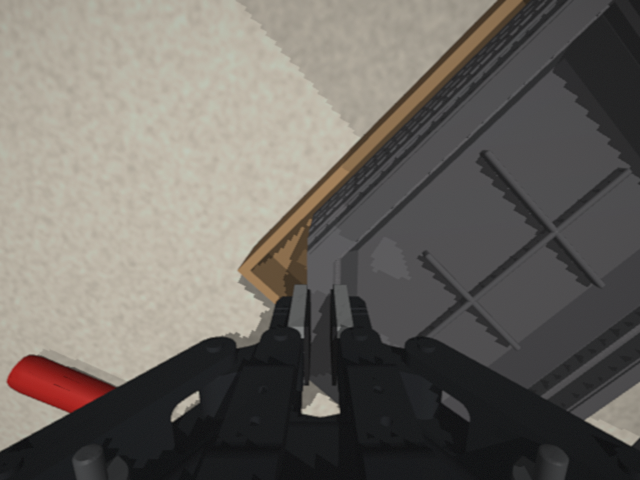

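View pics/s11.png

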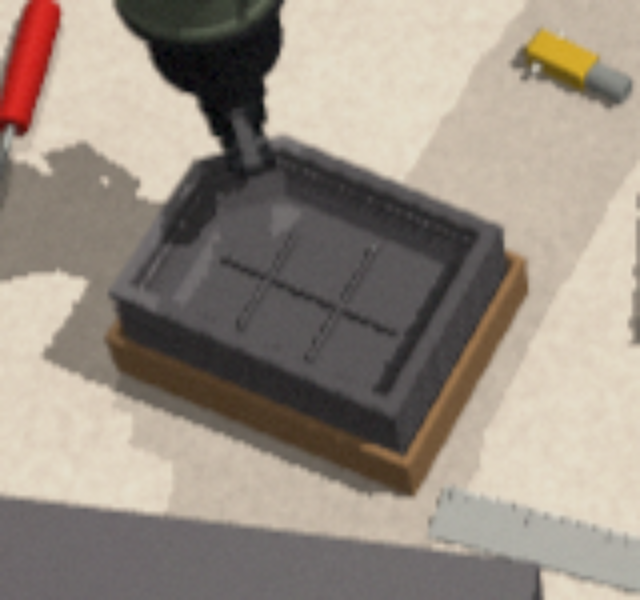

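Run:
```python
import cv2,numpy as np
a=cv2.imread("pics/w10.png")[120:320,220:480];b=cv2.imread("pics/w11.png")[120:320,220:480]
im=np.vstack([cv2.resize(x,None,fx=2.4,fy=1.5*1.0,interpolation=2) for x in(a,b)])
im=cv2.convertScaleAbs(im,alpha=2.2)
cv2.imwrite("pics/z11.png",im)
```

```text
(no output)
```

View pics/z11.png

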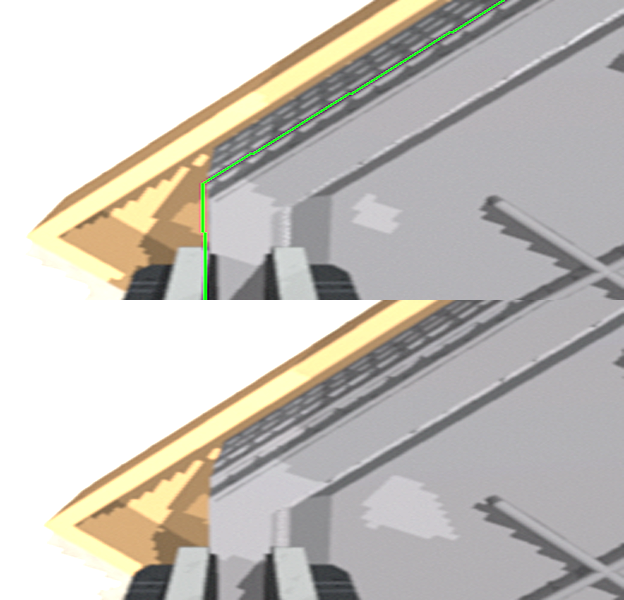

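Run:
```python
from h import *
for th in (.02,.05,.07,.08):print(th,tilt_goal(th))
```

```text
0.02 (array([-0.4 , -0.01,  0.  ]), array([ 0.   , -0.004, -0.02 ]))
0.05 (array([-1.,  0., -0.]), array([ 0.   , -0.009, -0.049]))
0.07 (array([-1.4 ,  0.02, -0.01]), array([ 0.   , -0.013, -0.069]))
0.08 (array([-1.6 ,  0.03, -0.01]), array([ 0.   , -0.015, -0.079]))
```

Request:
step_arm --targets '[[[-0.2, 0, 0, 0, -0.002, -0.01, 0], [-0.4, 0, 0, 0, -0.004, -0.02, 0], [-0.6, 0, 0, 0, -0.006, -0.03, 0], [-0.8, 0, 0, 0, -0.007, -0.04, 0], [-1.0, 0, 0, 0, -0.009, -0.05, 0], [-1.2, 0, 0, 0, -0.011, -0.06, 0], [-1.4, 0, 0, 0, -0.013, -0.07, 0], [-1.4, 0, 0, 0, -0.013, -0.07, 0], [-1.4, 0, 0, 0, -0.013, -0.07, 0]]]'

```text
clock: 10.3
position: [0.5319, -0.2479, 0.0947]
tool_rot: [-1.403, 1.458, -2.491]
force: [-4.0, -1.1, 1.2]
grip_width: 0.0077
```

Run:
```python
from h import *
import cv2
o=bot.observe();p,r=o["position"],o["tool_rot"];print(p,o["force"],o["moment"],o["grip_width"])
im=np.ascontiguousarray(eyes.grab_frame("wrist")[:,:,::-1])
cv2.imwrite("pics/w12.png",cv2.convertScaleAbs(im,alpha=1.8))
im=eyes.grab_frame("scene")[170:320,160:320,::-1];cv2.imwrite("pics/s12.png",cv2.convertScaleAbs(cv2.resize(im,None,fx=4,fy=4),alpha=1.5))
```

```text
[ 0.53187462 -0.24792444  0.09465676] [-3.9680064  -1.14810293  1.24864435] [0.10086895 0.89961191 0.2848092 ] 0.0076893342191963355
```

View pics/w12.png

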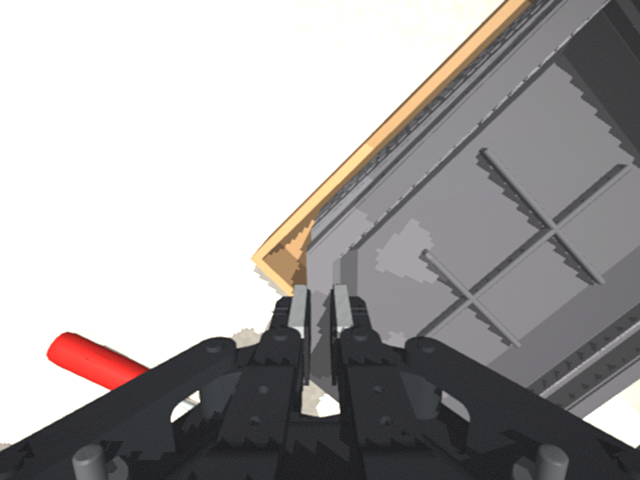

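View pics/s12.png

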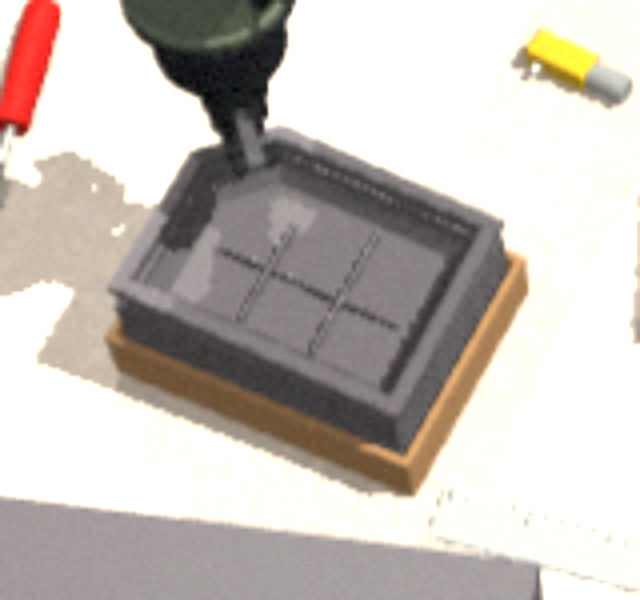

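Run:
```python
from h import *
for th in (.05,.1):print(th,tilt_goal(th))
```

```text
0.05 (array([-1., -0., -0.]), array([ 0.   , -0.009, -0.049]))
0.1 (array([-2.01,  0.05, -0.01]), array([ 0.   , -0.019, -0.098]))
```

Request:
step_arm --targets '[[[-0.3, 0, 0, 0, -0.003, -0.015, 0], [-0.6, 0, 0, 0, -0.006, -0.03, 0], [-0.9, 0, 0, 0, -0.009, -0.045, 0], [-1.2, 0, 0, 0, -0.011, -0.06, 0], [-1.5, 0.02, 0, 0, -0.014, -0.075, 0], [-1.8, 0.04, 0, 0, -0.017, -0.088, 0], [-2.0, 0.05, 0, 0, -0.019, -0.098, 0], [-2.0, 0.05, 0, 0, -0.019, -0.098, 0]]]'

```text
clock: 11.2
position: [0.5345, -0.246, 0.1147]
tool_rot: [-1.391, 1.358, -2.479]
force: [-1.6, 1.1, 0.5]
grip_width: 0.0077
```

Run:
```python
from h import *
import cv2
o=bot.observe();p,r=o["position"],o["tool_rot"];print(p,o["force"],o["moment"],o["grip_width"])
im=np.ascontiguousarray(eyes.grab_frame("wrist")[:,:,::-1])
cv2.imwrite("pics/w13.png",cv2.convertScaleAbs(im,alpha=1.5))
im=eyes.grab_frame("scene")[170:320,160:320,::-1];cv2.imwrite("pics/s13.png",cv2.convertScaleAbs(cv2.resize(im,None,fx=4,fy=4),alpha=1.5))
r=trot()
for dz in(.01,.02,.03,.06,.12):print(dz,goal(p+[0,0,dz]))
```

```text
[ 0.53448937 -0.24602241  0.11465479] [-1.62150078  1.14888788  0.47603189] [ 0.36628855 -0.04724427  0.04097241] 0.007731979109296405
0.01 (array([-1.01, -0.18,  0.03]), array([0., 0., 0.]))
0.02 (array([-1.99, -0.39,  0.06]), array([0., 0., 0.]))
0.03 (array([-2.97, -0.59,  0.1 ]), array([0., 0., 0.]))
0.06 (array([-5.9 , -1.22,  0.21]), array([0., 0., 0.]))
0.12 (array([-11.77,  -2.46,   0.44]), array([0., 0., 0.]))
```

View pics/w13.png

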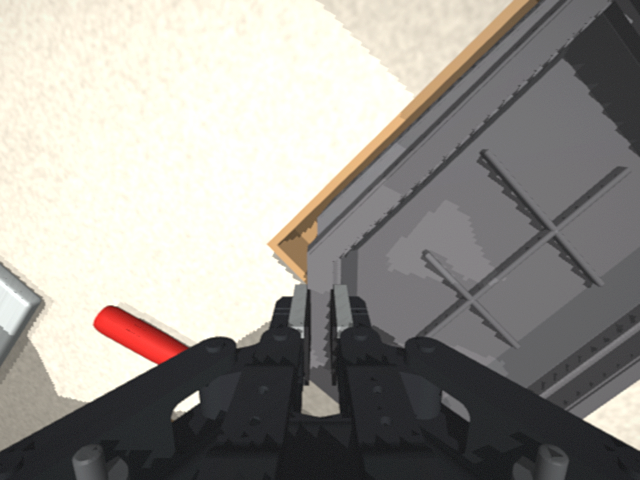

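View pics/s13.png

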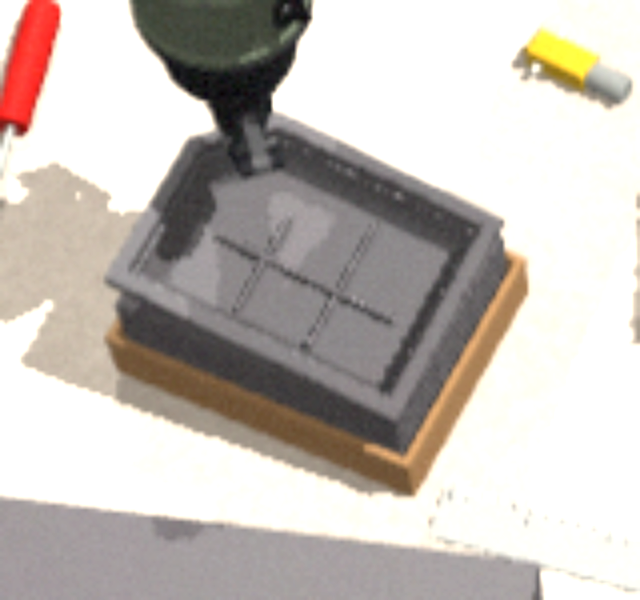

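Request:
step_arm --targets '[[[-0.3, -0.06, 0, 0, 0, 0, 0], [-0.6, -0.12, 0, 0, 0, 0, 0], [-1.0, -0.2, 0, 0, 0, 0, 0], [-1.5, -0.3, 0.05, 0, 0, 0, 0], [-2.2, -0.45, 0.07, 0, 0, 0, 0], [-3.2, -0.65, 0.1, 0, 0, 0, 0], [-4.5, -0.92, 0.15, 0, 0, 0, 0], [-6.0, -1.22, 0.2, 0, 0, 0, 0], [-7.5, -1.55, 0.27, 0, 0, 0, 0], [-9.0, -1.85, 0.33, 0, 0, 0, 0]]]'

```text
clock: 12.3
position: [0.5347, -0.2459, 0.208]
tool_rot: [-1.389, 1.359, -2.478]
force: [-1.1, 0.7, -0.0]
grip_width: 0.0077
```

Run:
```python
from h import *
import cv2
o=bot.observe();p,r=o["position"],o["tool_rot"];print(p,o["force"],o["moment"],o["grip_width"])
im=np.ascontiguousarray(eyes.grab_frame("wrist")[:,:,::-1])
cv2.imwrite("pics/w14.png",cv2.convertScaleAbs(im,alpha=1.5))
im=eyes.grab_frame("scene")[120:320,120:340,::-1];cv2.imwrite("pics/s14.png",cv2.convertScaleAbs(cv2.resize(im,None,fx=3,fy=3),alpha=1.3))
```

```text
[ 0.53474921 -0.24592553  0.20803407] [-1.10633220e+00  6.77390521e-01 -6.94542526e-04] [ 0.10055833 -0.13355362  0.04426483] 0.007671193068331991
```

View pics/w14.png

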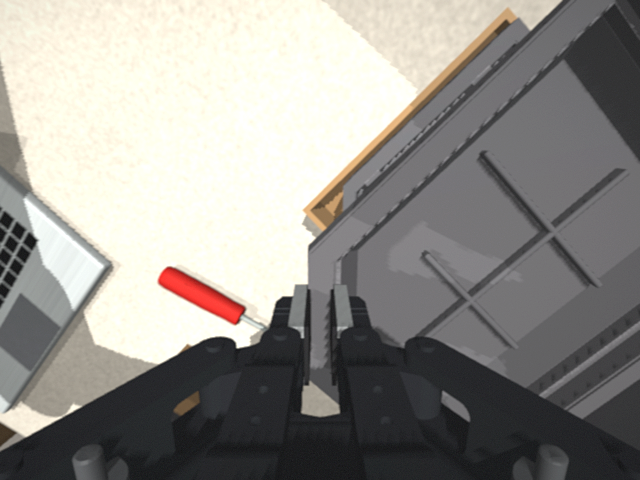

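View pics/s14.png

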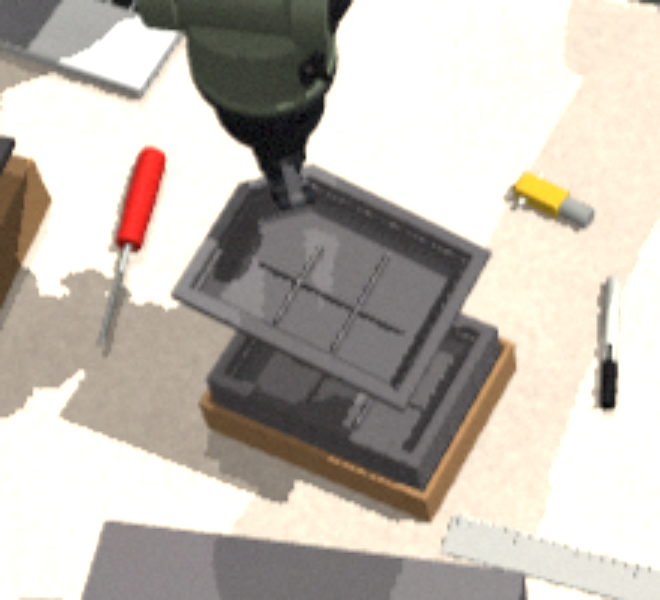

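```bash
cat >> h.py <<'E'
GP=np.array([.5314,-.24827,.0724]);GR=R.from_euler('xyz',[-2.607,1.569,2.588])
TC=np.array([TRAY[0],TRAY[1],.071]);TR=R.from_euler('z',TRAY[2])
def tool_for(c,yaw):
    Q=R.from_euler('z',yaw)*TR.inv()
    return np.array(c)+Q.apply(GP-TC),Q*GR
def tray_now():
    o=bot.observe();r=R.from_euler('xyz',o["tool_rot"])*GR.inv()
    return o["position"]+r.apply(TC-GP),(r*TR).as_euler('zyx').round(3)
E
python3 - <<'E'
from h import *
print(tray_now())
print(tool_for([KIT[0],KIT[1],.20],KIT[2])[0],goal(*tool_for([KIT[0],KIT[1],.20],KIT[2])))
E
```

```text
(array([ 0.59915744, -0.19220819,  0.18972239]), array([-0.287,  0.162, -0.134]))
[0.54564039 0.14621861 0.2014    ] (array([ -4.55,  18.68, -34.22]), array([-0.252,  0.015,  0.21 ]))
```

Request:
step_arm --targets '[[[-0.4, 0.8, -1.5, -0.02, 0.002, 0.02, 0], [-0.9, 2.4, -4.4, -0.04, 0.004, 0.04, 0], [-1.4, 4.4, -8.1, -0.07, 0.005, 0.06, 0], [-1.8, 6.5, -11.9, -0.1, 0.007, 0.085, 0], [-2.3, 8.6, -15.7, -0.13, 0.009, 0.11, 0], [-2.7, 10.7, -19.5, -0.16, 0.011, 0.135, 0], [-3.2, 12.7, -23.3, -0.19, 0.013, 0.16, 0], [-3.7, 14.8, -27.1, -0.21, 0.014, 0.18, 0], [-4.2, 16.8, -30.8, -0.24, 0.015, 0.2, 0], [-4.5, 18.1, -33.2, -0.252, 0.015, 0.21, 0]]]'

```text
clock: 13.4
position: [0.5441, 0.1383, 0.2025]
tool_rot: [2.776, 1.568, 1.945]
force: [-0.3, -0.1, -1.2]
grip_width: 0.0078
```

Run:
```python
from h import *
print(tray_now(),bot.observe()["grip_width"])
print(goal(*tool_for([KIT[0],KIT[1],.175],KIT[2])))
```

```text
(array([0.59316054, 0.20827526, 0.20123069]), array([-0.04 , -0.001,  0.002])) 0.00783528683267875
(array([ 2.61,  0.65, -0.48]), array([ 0.005, -0.001, -0.002]))
```

Request:
step_arm --targets '[[[0.8, 0.3, -0.2, 0, 0, 0, 0], [1.7, 0.5, -0.4, 0, 0, 0, 0], [2.3, 0.65, -0.5, 0, 0, 0, 0], [2.6, 0.65, -0.5, 0, 0, 0, 0], [2.6, 0.65, -0.5, 0, 0, 0, 0], [2.6, 0.65, -0.5, 0, 0, 0, 0]]]'

```text
clock: 14.0
position: [0.5457, 0.1458, 0.1766]
tool_rot: [2.773, 1.568, 1.94]
force: [-0.3, 0.4, -0.2]
grip_width: 0.0078
```

Run:
```python
from h import *
import cv2
print(tray_now(),bot.observe()["grip_width"],bot.observe()["qd"].round(3))
c,e=tray_now();T=[c[0],c[1],e[0]]
for n in["top","scene"]:
    im=np.ascontiguousarray(eyes.grab_frame(n)[:,:,::-1]);cv2.imwrite(f"pics/{n}15r.png",im)
    im=cv2.resize(im,None,fx=4,fy=4,interpolation=2)
    cv2.polylines(im,[((proj(n,place(T,np.c_[TRIM,[c[2]+.018]*5]))+.5)*4).astype(int)],True,(0,255,0),1)
    cv2.polylines(im,[((proj(n,place(KIT,[[.075,.1,.063],[.075,-.1,.063],[-.075,-.1,.063],[-.075,.1,.063]]))+.5)*4).astype(int)],True,(0,0,255),1)
    cv2.imwrite(f"pics/{n}15.png",im[640:1240,500:1140] if n=="top" else im[680:1280,1200:1960])
    if n=="scene":cv2.imwrite("pics/n15.png",cv2.convertScaleAbs(im[780:1240,680:1240],alpha=1.4))
```

```text
(array([0.59479078, 0.21580707, 0.17534207]), array([-0.041, -0.001,  0.002])) 0.007803775863862682 [-0.003 -0.006 -0.003 -0.003 -0.     0.001 -0.002]
```

View pics/top15.png

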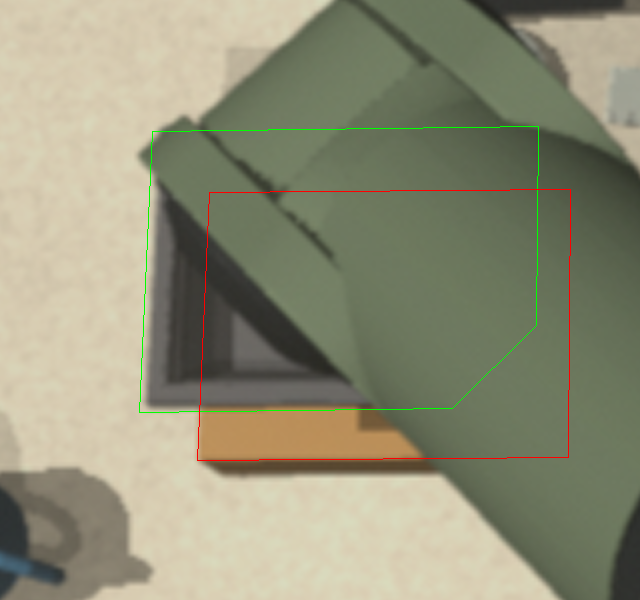

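View pics/scene15.png

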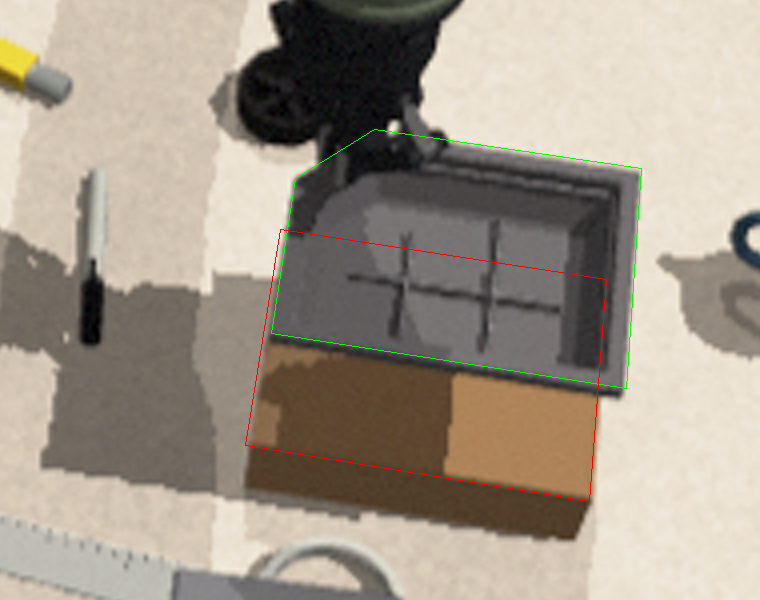

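View pics/n15.png

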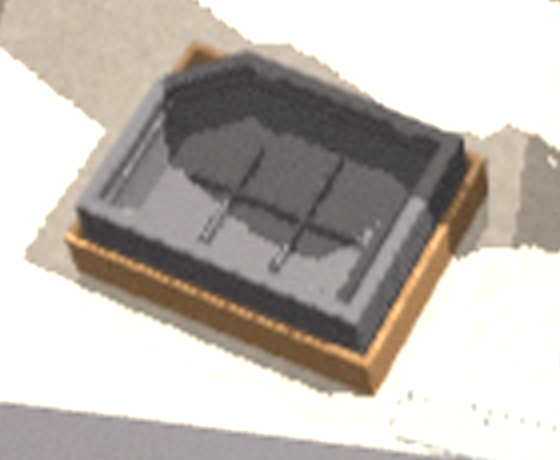

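Run:
```python
from h import *
o=bot.observe();print(o["position"],o["qd"].round(3),o["grip_width"],o["clock"]);print(tray_now())
bot.job_done()
```

```text
[0.54572383 0.14609793 0.17672983] [-0.003 -0.002 -0.002 -0.002  0.001  0.001 -0.001] 0.007416864202115329 14.1
(array([0.59480157, 0.21608149, 0.17552578]), array([-0.041, -0.001,  0.002]))
the job is handed in; nothing more can be done
```

I swung the carton's flap shut, peeled the top tray off by its cut-off corner, and handed the job in at 14.1 s with the tray held still over the carton.

- **Flap:** I pressed it down until the fingers felt about 19 N. No gap showed at the front wall, and the carton's outline still matched the shut position in the last picture.
- **Peel:** I tilted the tray about its far corner, to about 0.11 rad, then 0.21 rad. That raised the cut-off corner about 22 mm, then 42 mm. Pictures showed the far corner seated and the tray below nested, and the tray below was still in place in the last picture.
- **Final pose:** By the measured arm pose, the tray's centre was within 1 mm sideways of the carton's centre and about 112 mm above the flap. It was level within 0.002 rad and square within 0.004 rad. Camera outlines agreed to about 3 pixels, or roughly 5 mm.
- **Grip and stillness:** The finger opening was steady at about 7.5 mm and the joints were at rest.
- **Bystanders:** I saw none disturbed in the pictures I took, but did not measure each one.

Two readings disagreed with the brief:

- **Fingertips:** They met the shut flap with the tool point at 55 mm, so they sit about 8 mm behind it rather than 22 mm ahead. The wrist picture agreed roughly, at about 15 mm behind. I set the pinch depth from the contact reading.
- **Pinch width:** The grip read 7 to 8 mm on the 10 mm rim.

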